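Stow the ear defenders on the swing-out bar

ROBOT

A 6-joint arm with a two-finger parallel gripper is mounted at the origin on the work surface. World frame = base frame: x ahead of the robot, y to its left, z up, the work surface at z = 0. Lengths are in m, angles in rad, forces in N, time in s.
With the tool pointing down it reaches from about 0.25 to 0.775 m from the base axis. Payload 8.9 kg.
Tool frame: the origin (TCP) lies midway between the tips of the shut fingers; the grasp point (between the pads) lies 19 mm behind it; z points along the fingers, y is the line along which they close (so a half turn about z gives the same grasp; the last joint's range is limited). The gripper opens to 85 mm and grips with 20 to 120 N. Pads are 22 mm wide; open, the fingers measure 114 mm over their backs; the gripper's body (76 mm by 85 mm) begins 54 mm behind the grasp point. The pads swing forward as they close: fully open they stand 13 mm farther back than shut.
Start: joints at [-1.315, 0.291, -0.153, 1.127, 0, 1.431], TCP at [0.202, -0.485, 0.231] pointing down, gripper open.
Joint ranges: [-2.52, 2.52], [-0.91, 1.74], [-1.3, 1.37], [-1.96, 2.02], [-1.52, 1.47], [-3.14, 3.14]. Speed limits (rad/s): [2.22, 2.22, 2.79, 3.14, 3.14, 3.14].

INTERFACE

Orientations are given as a unit quaternion [x, y, z, w].
In Python, from plant import sense, camera, get_calibration, sign_off gives the robot as it stands. The module is installed in compiled form; this text tells all that it offers.
- The arm moves only by the tool jog_arm, never from a script. Its argument "commands" is text: rows parted by semicolons, each of 7 numbers parted by spaces: the opening, from 0 (shut) to 1 (fully open), then the shift along the tool's x, y, z in cm, then the turn, a rotation vector about the tool's x, y, z in rad. A call has 1 to 5 rows; each row shifts and turns the commanded pose from where the row before left it, along the tool's axes as they then stand; what a row does not reach is not made up. A row lasts 1/12 s, in which the tool goes at most 41.7 mm and 7.16 degrees, less where a joint would pass 70% of its speed; a pose out of reach is approached as far as the arm can. A call with a gripper value outside its range is refused whole. The fingers move at their own pace and stop on an object; the grip force is fixed at half the most. Time passes only in rows, so rows that do not move let the fingers close. It gives the time, the measured TCP pose, the force, the opening and the grip force at its end, in the units of the state.
- sense(): the state, without advancing time (a new reading comes with each control period).
- camera(name): name is "side" or "top"; returns the picture (400x640x3 uint8, red, green, blue); there is no depth.
- get_calibration(name): a dict with "fov_y" (degrees; the focal length in pixels is half the picture's height over the tangent of half this angle, whatever the lens; pixels are square), "cx", "cy" (the principal point, pixels), "D" ([k1, k2, p1, p2, k3] as OpenCV has them; the pictures are not rectified), "R" (3x3) and "t" (3): a world point X has camera coordinates R X + t. Camera axes: x right, y down, z forward; pixel columns grow to the right and rows downward; lengths in m; the calibration is good to about 2 mm. A picture is of the moment at which its call begins. get_calibration takes no time and is no camera call.
- sign_off(): hands the job in; it is judged then, once.
The state is a dict: "t": time; "joint_pos": joint angles; "qd": joint speeds; "joint_torque": joint torques, N m; "eef_pos": TCP position; "tcp_rot": TCP orientation; "contact_force": force on the tool from outside, world axes, zero at the start; "torque": the same for the moment, N m; "width": opening from 0.0 (shut) to 1.0 (fully open); "grasp_force": force on a finger pad.
Only numpy, scipy, OpenCV 4.12 (cv2) and the standard library are available. Lean on these libraries where they do the work, as an engineer would, in place of code of your own. Each camera call takes 0.05 s, during which the arm holds its last target. There are 200 camera calls.

TASK

Put the ear defenders away: swing the wooden hanging bar out from under its little shelf until it stands square to the shelf, hang the ear defenders astride the bar by their headband and let go of them, then swing the bar all the way back home under the shelf until it stops, with the ear defenders hanging on it. Leave the wooden cups, the jar and the other loose things on the bench where they are.

Things in the scene. Friction and masses are not known exactly. Their poses are not given: they have to be found in the camera images.
- stand: fixed hanger stand: steel foot 130 x 130 x 10 mm, round post 30 mm thick, on top a wooden shelf 160 x 100 x 15 mm, underside 245 mm above the table, with a pot of brushes and a carton on it (up to 405 mm). Origin on the table on the post's axis, z up. In its frame the shelf covers x -140 to +20 mm, y -50 to +50 mm; the bar when home points along -x
- bar (a joint): swing angle of the hanging bar about the post's vertical axis, rad. 0 = fully home (its stop), lying under the shelf along the stand's -x; grows as the bar swings out towards the stand's -y; 1.57 = square to the shelf, stop at 1.6. Slightly stiff: the bar stays where it is left
- bar_mid (a point): point on the axis of the hanging bar, 130 mm from the post's axis, 165 mm above the table. The bar is a level flat wooden rail 38 mm wide, 16 mm thick, its flat top 173 mm above the table, free from 20 to 260 mm from the post's axis. Axes turn with the bar: -x along the bar to its free end, z up
- bar_tip (a point): point on the bar's axis at its free end, 260 mm from the post's axis, 165 mm above the table, where it turns up (upturned end 12 x 38 mm, its top 30 mm above the bar's axis). When home it sticks out 120 mm past the shelf's end
- muffs: ear defenders: two grey ear cups with black cushions (each 60 x 41 x 76 mm) joined by an arched steel headband 22 mm wide with a black padded crown; 168 mm wide, 60 mm deep, 158 mm tall, 0.26 kg, standing upright on the cups. Origin on the table midway between the cups; x from cup to cup, y across the band, z up. Gap between the cushions 86 mm
- muffs_crown (a point): underside of the headband at the top of the arch, 146 mm above the ear defenders' origin; axes as muffs. The padded crown here is 24 mm wide (along y), 44 mm long (along x), flat underneath, and reaches 12 mm above this point
- cup_a: plain turned light-wood drinking cup, barrel-shaped, 80 mm wide at the belly, 85 mm tall, open top, standing upright; origin at the centre of its underside; a bystander to be left where it is
- cup_b: plain turned light-wood drinking cup, barrel-shaped, 80 mm wide at the belly, 85 mm tall, open top, standing upright; origin at the centre of its underside; a bystander to be left where it is
- cup_c: plain turned light-wood drinking cup, barrel-shaped, 80 mm wide at the belly, 85 mm tall, open top, standing upright; origin at the centre of its underside; a bystander to be left where it is
- cup_d: plain turned light-wood drinking cup, barrel-shaped, 80 mm wide at the belly, 85 mm tall, open top, standing upright; origin at the centre of its underside; a bystander to be left where it is
- jar: amber glass jar with black lid, 72 mm wide, 95 mm tall; origin at the centre of its underside; a bystander
- bowl_blank: solid turned wooden bowl blank, 120 mm wide, 50 mm tall; origin at the centre of its underside; a bystander
- block: cork sanding block 110 x 65 x 30 mm, long side along its x; origin at the centre of its underside; a bystander

How it is judged:
By the outcome, as a careful person would: the job done as asked, in the order asked, and still so for the second after the job is handed in, with the robot touching nothing.
It also fails if it takes over 72 s, if anything falls off the work surface, if the arm or the gripper's body presses on something with over 40 N, if the wrist force passes 120 N, or if a joint passes its speed limit or range.

## Working session

There is one attempt and no reset: what is moved stays moved. The work goes in short steps, Python scripts to look and compute and a tool call to move; the robot and the scene stay as the last step left them, time stands still between calls to the robot, and variables do not carry over. Pictures are saved under pics/ and viewed, at most 10 in all, crops included, and the job is handed in when it is done.

Besides the shell and the picture viewer there is one more tool, called in YAML: its name, and indented under it one key for each argument. jog_arm: Moves the arm, as the interface text tells. Its arguments: {"type":"object","properties":{"commands":{"type":"string"}},"required":["commands"]}

```bash
mkdir -p pics; python3 - <<'E'
from plant import *
import cv2
for n in("side","top"):
    cv2.imwrite(f"pics/{n}0.png",camera(n)[:,:,::-1]); print(n,get_calibration(n))
print(sense())
E
```

```text
side {'fov_y': 57.53439563671083, 'cx': 320.54961648544196, 'cy': 204.14361269681106, 'D': array([-0.0039179,  0.       ,  0.       ,  0.       ,  0.       ]), 'R': array([[-0.98660946, -0.16308849,  0.00197855],
       [-0.11611831,  0.69383963, -0.71070606],
       [ 0.11453518, -0.70141907, -0.70348631]]), 't': array([0.53617283, 0.17330878, 1.03992714])}
top {'fov_y': 49.08693473139604, 'cx': 313.7862701519664, 'cy': 199.3006724798481, 'D': array([-0.03045469,  0.        ,  0.        ,  0.        ,  0.        ]), 'R': array([[-0.01092142, -0.99993045, -0.00445151],
       [-0.99645335,  0.01125468, -0.08339096],
       [ 0.08343526,  0.00352498, -0.99650696]]), 't': array([-0.02596375,  0.57451367,  1.31279897])}
{'t': 0.1, 'joint_pos': array([-1.31528883e+00,  2.91253100e-01, -1.54031074e-01,  1.12671405e+00,
       -9.35213753e-07,  1.43148050e+00]), 'qd': array([-0.00037674, -0.0009228 ,  0.00167897,  0.00011081, -0.0021899 ,
       -0.0004678 ]), 'joint_torque': array([-4.01367515e-04, -5.37977672e+01,  3.31918895e+01,  9.27694986e-03,
       -2.78888156e-04, -2.68106544e-05]), 'eef_pos': array([ 0.20183446, -0.48422866,  0.23078197]), 'tcp_rot': array([ 9.80577341e-01,  1.96131887e-01, -3.53597494e-05, -5.99906828e-04]), 'contact_force': array([-0.23434372,  0.29007181,  0.21043688]), 'torque': array([ 0.04686173, -0.03803651,  0.00239653]), 'grasp_force': 0.0, 'width': 1.0028211139252816}
```

View pics/side0.png

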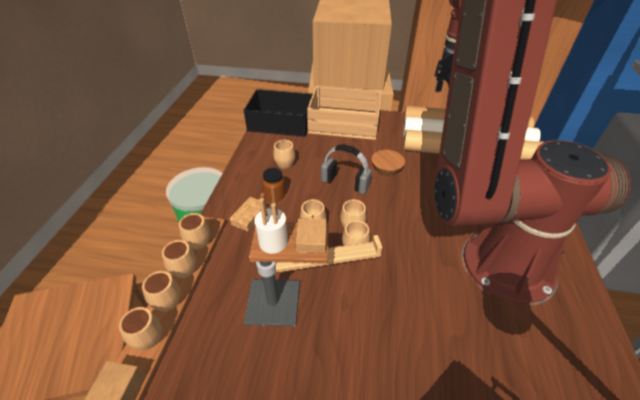

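View pics/top0.png

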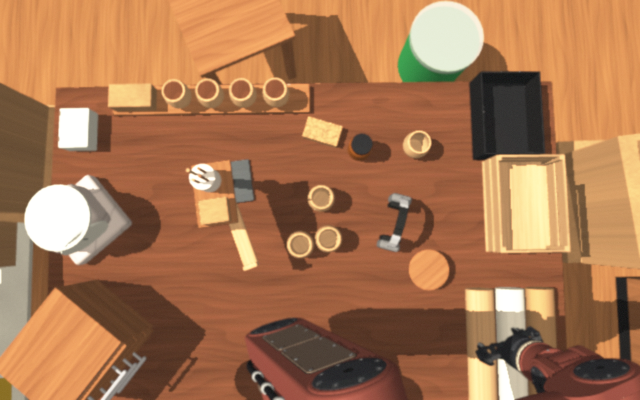

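```bash
python3 - <<'E'
import cv2
a=cv2.imread("pics/top0.png")[120:300,170:440]; cv2.imwrite("pics/t1.png",cv2.resize(a,None,fx=2.9,fy=2.9,interpolation=cv2.INTER_CUBIC))
a=cv2.imread("pics/side0.png")[130:335,220:420]; cv2.imwrite("pics/s1.png",cv2.resize(a,None,fx=2.9,fy=2.9,interpolation=cv2.INTER_CUBIC))
E
```

```text
(no output)
```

View pics/t1.png

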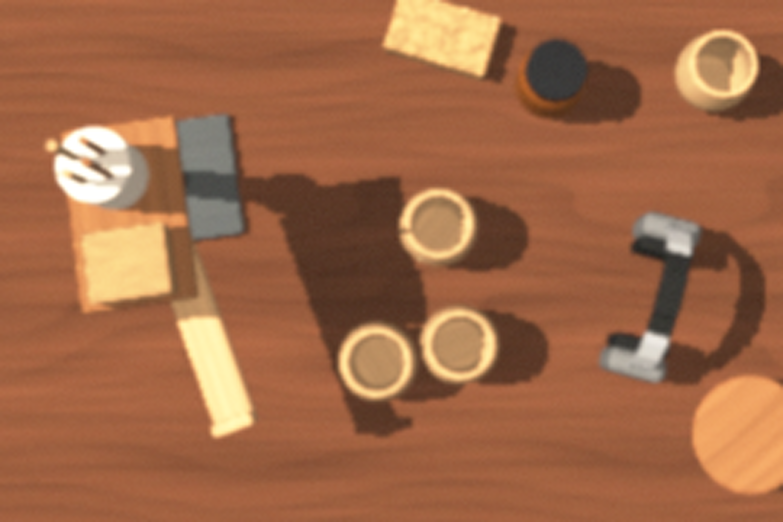

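View pics/s1.png

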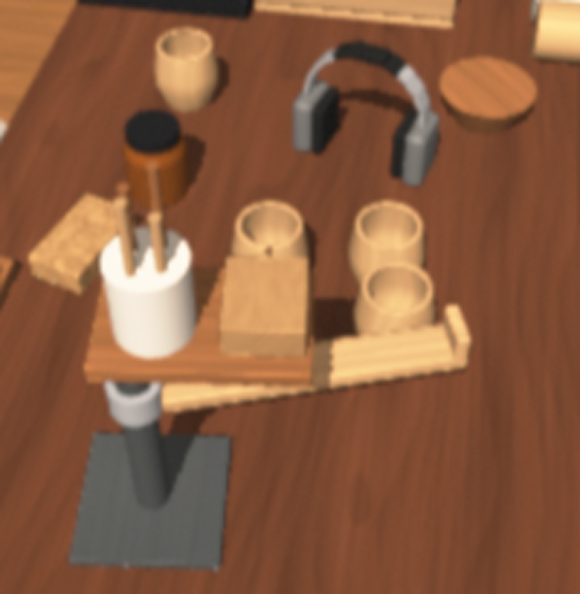

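```bash
cat > h.py <<'E'
import numpy as np, cv2
from plant import *
C={n:get_calibration(n) for n in("side","top")}
def K(c): f=200/np.tan(np.radians(c["fov_y"]/2)); return np.array([[f,0,c["cx"]],[0,f,c["cy"]],[0,0,1]])
def at(n,uv,z):
    c=C[n]; p=cv2.undistortPoints(np.array([[uv]],float),K(c),c["D"])[0,0]
    d=c["R"].T@np.array([*p,1]); o=-c["R"].T@c["t"]; return (o+d*(z-o[2])/d[2])[:2]
def proj(n,X):
    c=C[n]; return cv2.projectPoints(np.atleast_2d(np.array(X,float)),cv2.Rodrigues(c["R"])[0],c["t"],K(c),c["D"])[0][:,0]
T=lambda u,v,z:at("top",(170+u/2.9,120+v/2.9),z)
S=lambda u,v,z:at("side",(220+u/2.9,130+v/2.9),z)
E
python3 - <<'E'
from h import *
np.set_printoptions(precision=4,suppress=True)
print("foot side",[S(*p,.01) for p in((72,562),(218,568),(229,437),(95,435))],"top",T(232,115,.01),T(244,233,.01))
print("shelf top view z.26",[T(*p,.26) for p in((172,118),(197,298),(82,312),(65,135))])
print("shelf side z.245",S(86,378,.245),S(312,382,.245))
print("tip top z.195",T(212,437,.195),T(253,423,.195)); print("tip side z.195",S(447,312,.195),S(468,357,.157))
print("bar edges z.173",T(175,305,.173),T(210,420,.173),T(205,290,.173),T(246,405,.173))
for n,p,q in(("c1",(438,225),(270,212)),("c2",(376,361),(397,275)),("c3",(459,345),(389,215)),("ca",(722,64),(186,40)),): print(n,T(*p,.085),S(*q,.085))
print("jar",T(556,70,.095),S(153,130,.095)); print("bowl",T(750,433,.05),S(488,90,.05)); print("block",T(442,35,.03))
print("crown top z.158",T(671,290,.158),S(367,52,.158),"ends",T(680,250,.158),T(660,335,.158))
print("cups tops z.076 ",T(668,232,.08),T(634,362,.08))
E
```

```text
foot side [array([0.6834, 0.3011]), array([0.5595, 0.286 ]), array([0.577 , 0.1566]), array([0.7014, 0.1752])] top [0.7014 0.1649] [0.5742 0.1519]
shelf top view z.26 [array([0.6551, 0.1799]), array([0.4976, 0.1574]), array([0.4866, 0.2571]), array([0.6413, 0.2738])]
shelf side z.245 [0.646  0.2757] [0.4876 0.2528]
tip top z.195 [0.3735 0.155 ] [0.3858 0.1178]
tip side z.195 [0.3946 0.1294] [0.3726 0.1424]
bar edges z.173 [0.4941 0.1934] [0.3875 0.1605] [0.5078 0.1654] [0.4009 0.1272]
c1 [ 0.5739 -0.0537] [ 0.578  -0.0705]
c2 [0.4386 0.0097] [ 0.4398 -0.0045]
c3 [ 0.4536 -0.0732] [ 0.4558 -0.0865]
ca [ 0.7349 -0.3445] [ 0.7349 -0.353 ]
jar [ 0.7283 -0.1744] [ 0.7273 -0.1669]
bowl [ 0.3604 -0.3698] [ 0.3584 -0.3601]
block [ 0.7811 -0.0612]
crown top z.158 [ 0.5034 -0.2718] [ 0.5027 -0.2645] ends [ 0.5412 -0.2813] [ 0.4613 -0.2603]
cups tops z.076  [ 0.5646 -0.2856] [ 0.4346 -0.2481]
```

jog_arm:
  commands: "0 0 0 0 0 0 -0.12;0 0 0 0 0 0 -0.12;0 0 0 0 0 0 -0.12;0 0 0 0 0 0 -0.12;0 0 0 0 0 0 -0.12"

```text
t: 0.52
eef_pos: [0.2018, -0.4843, 0.231]
tcp_rot: [0.877, 0.48, 0.0, -0.0]
contact_force: [-0.0, -0.4, -0.1]
width: 0.298
grasp_force: 0.0
```

jog_arm:
  commands: "0 0 0 0 0 0 -0.12;0 0 0 0 0 0 -0.12;0 0 0 0 0 0 -0.12;0 0 0 0 0 0 -0.12;0 0 0 0 0 0 -0.12"

```text
t: 0.93
eef_pos: [0.2019, -0.4844, 0.231]
tcp_rot: [0.696, 0.718, 0.0, -0.0]
contact_force: [-1.3, 0.5, -0.0]
width: 0.001
grasp_force: 0.0
```

jog_arm:
  commands: "0 0 0 0 0 0 -0.12;0 0 0 0 0 0 -0.12;0 0 0 0 0 0 -0.12;0 0 0 0 0 0 -0.12;0 0 0 0 0 0 -0.12"

```text
t: 1.35
eef_pos: [0.2019, -0.4844, 0.2309]
tcp_rot: [0.453, 0.891, 0.0, -0.0]
contact_force: [0.4, -0.5, 0.0]
width: 0.006
grasp_force: 0.0
```

jog_arm:
  commands: "0 0 0 0 0 0 -0.12;0 0 0 0 0 0 -0.12;0 0 0 0 0 0 -0.12;0 0 0 0 0 0 -0.12;0 0 0 0 0 0 -0.12"

```text
t: 1.77
eef_pos: [0.2019, -0.4843, 0.2309]
tcp_rot: [0.17, 0.986, 0.0, -0.0]
contact_force: [-0.4, -0.7, 0.0]
width: 0.001
grasp_force: 0.0
```

jog_arm:
  commands: "0 0 0 0 0 0 -0.12;0 0 0 0 0 0 -0.12;0 0 0 0 0 0 -0.12;0 0 0 0 0 0 -0.11;0 0 0 0 0 0 0"

```text
t: 2.18
eef_pos: [0.2019, -0.4844, 0.231]
tcp_rot: [-0.064, 0.998, 0.0, -0.0]
contact_force: [-0.5, 1.3, -0.3]
width: -0.002
grasp_force: 0.0
```

```bash
cat >> h.py <<'E'
from scipy.spatial.transform import Rotation as Ro
P=np.array([.630,.225]); YAW=.125
def st(p):  # world->stand xy
    c,s=np.cos(YAW),np.sin(YAW); return np.array([[c,s],[-s,c]])@(np.array(p)[:2]-P)
def ws(p):
    c,s=np.cos(YAW),np.sin(YAW); return np.array([[c,-s],[s,c]])@np.array(p)+P
def rep(goal=None):
    np.set_printoptions(precision=4,suppress=True)
    s=sense(); R=Ro.from_quat(s["tcp_rot"]).as_matrix()
    print("t%.2f"%s["t"],"world",s["eef_pos"],"stand",st(s["eef_pos"]),"yaw %.3f"%(np.arctan2(R[1,0],R[0,0])%6.2832),"tilt",R[:2,2],"F",s["contact_force"],"w %.3f g %.1f"%(s["width"],s["grasp_force"]),"j6 %.2f"%s["joint_pos"][5])
    if goal is not None: print("tool delta cm",R.T@(np.array(goal)-s["eef_pos"])*100)
E
python3 -c "
from h import *
print(st([.385,.137]))
rep([*ws([-.235,.01]),.231])"
```

```text
[-0.25405981 -0.05676809]
t2.18 world [ 0.2019 -0.4844  0.231 ] stand [-0.5132 -0.6504] yaw 3.270 tilt [-0.0002  0.0008] F [-0.5399  1.3047 -0.2611] w -0.002 g 0.0 j6 -1.44
tool delta cm [-28.0304  65.9568   0.0461]
```

jog_arm:
  commands: "0 -1.4 3.3 0 0 0 0;0 -1.4 3.3 0 0 0 0;0 -1.4 3.3 0 0 0 0;0 -1.4 3.3 0 0 0 0;0 -1.4 3.3 0 0 0 0"

```text
t: 2.6
eef_pos: [0.2511, -0.3105, 0.2311]
tcp_rot: [-0.059, 0.998, 0.0, -0.0]
contact_force: [1.5, 0.3, 0.9]
width: 0.002
grasp_force: 0.0
```

jog_arm:
  commands: "0 -1.4 3.3 0 0 0 0;0 -1.4 3.3 0 0 0 0;0 -1.4 3.3 0 0 0 0;0 -1.4 3.3 0 0 0 0;0 -1.4 3.3 0 0 0 0"

```text
t: 3.02
eef_pos: [0.3002, -0.1383, 0.2314]
tcp_rot: [-0.059, 0.998, -0.0, 0.0]
contact_force: [0.7, -0.5, 0.3]
width: -0.002
grasp_force: 0.0
```

jog_arm:
  commands: "0 -1.4 3.3 0 0 0 0;0 -1.4 3.3 0 0 0 0;0 -1.4 3.3 0 0 0 0;0 -1.4 3.3 0 0 0 0;0 -1.4 3.3 0 0 0 0"

```text
t: 3.43
eef_pos: [0.3495, 0.0343, 0.2314]
tcp_rot: [-0.059, 0.998, -0.0, 0.0]
contact_force: [1.3, -0.9, -0.2]
width: -0.002
grasp_force: 0.0
```

jog_arm:
  commands: "0 -1.4 3.3 0 0 0 0;0 -1.4 3.3 0 0 0 0;0 -1.4 3.3 0 0 0 0;0 -1.4 3.3 0 0 0 0;0 -1.4 3.3 0 0 0 0"

```text
t: 3.85
eef_pos: [0.3986, 0.2068, 0.2312]
tcp_rot: [-0.06, 0.998, -0.0, -0.0]
contact_force: [0.3, -1.2, 0.4]
width: 0.001
grasp_force: 0.0
```

```bash
python3 -c "
from h import *
rep([*ws([-.235,.01]),.150])
cv2.imwrite('pics/s2.png',cv2.resize(camera('side')[150:350,200:480,::-1],None,fx=2.8,fy=2.8,interpolation=cv2.INTER_CUBIC))"
```

```text
t3.85 world [0.3986 0.2068 0.2312] stand [-0.2319  0.0108] yaw 3.261 tilt [ 0.     -0.0001] F [ 0.3151 -1.1784  0.395 ] w 0.001 g 0.0 j6 0.20
tool delta cm [ 0.312  -0.0835  8.1202]
```

View pics/s2.png

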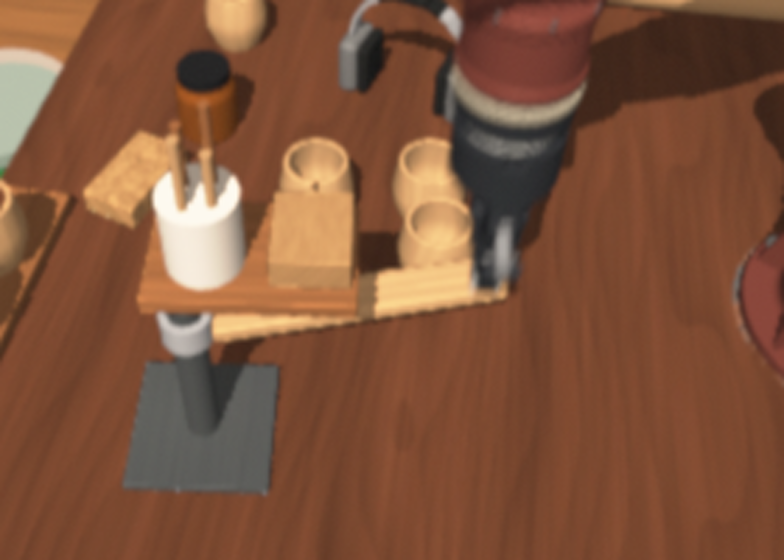

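jog_arm:
  commands: "0 0 0 2 0 0 0;0 0 0 2 0 0 0;0 0 0 2 0 0 0;0 0 0 2 0 0 0;0 0 0 0 0 0 0"

```text
t: 4.32
eef_pos: [0.3963, 0.204, 0.1482]
tcp_rot: [-0.06, 0.998, -0.001, -0.003]
contact_force: [-1.7, -0.5, 0.3]
width: 0.001
grasp_force: 0.0
```

jog_arm:
  commands: "0 0 -1.8 0 0 0 0;0 -0.1 -1.8 0 0 0 0;0 -0.3 -1.8 0 0 0 0;0 -0.4 -1.8 0 0 0 0;0 -0.6 -1.7 0 0 0 0"

```text
t: 4.73
eef_pos: [0.4238, 0.1175, 0.1524]
tcp_rot: [-0.06, 0.998, 0.0, 0.0]
contact_force: [0.1, 0.5, 0.4]
width: -0.003
grasp_force: 0.5
```

jog_arm:
  commands: "0 -0.7 -1.7 0 0 0 0;0 -0.8 -1.6 0 0 0 0;0 -1.0 -1.5 0 0 0 0;0 -1.1 -1.5 0 0 0 0;0 -1.2 -1.4 0 0 0 0"

```text
t: 5.15
eef_pos: [0.4812, 0.0469, 0.1524]
tcp_rot: [-0.06, 0.998, 0.0, 0.0]
contact_force: [-0.3, 1.0, -0.3]
width: 0.006
grasp_force: 0.4
```

```bash
python3 -c "
from h import *
rep([*ws([-.05,-.2245]),.150])"
```

```text
t5.15 world [0.4812 0.0469 0.1524] stand [-0.1698 -0.1582] yaw 3.262 tilt [0.0005 0.0003] F [-0.3422  1.0488 -0.3083] w 0.006 g 0.4 j6 -0.17
tool delta cm [-12.0155  -6.5702   0.2438]
```

```bash
python3 -c "
from h import *
cv2.imwrite('pics/t3.png',cv2.resize(camera('top')[120:320,170:450,::-1],None,fx=2.8,fy=2.8,interpolation=cv2.INTER_CUBIC))"
```

```text
(no output)
```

View pics/t3.png

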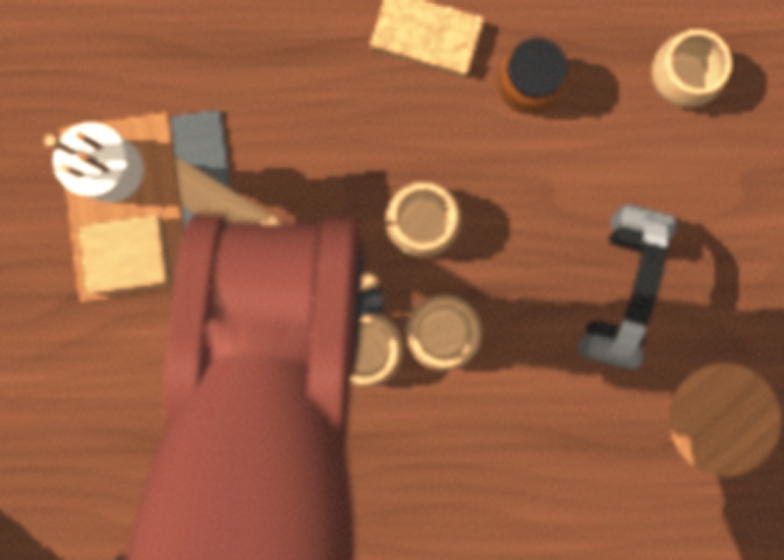

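jog_arm:
  commands: "0 -1.3 -1.3 0 0 0 0;0 -1.4 -1.2 0 0 0 0;0 -1.5 -1.1 0 0 0 0;0 -1.6 -0.9 0 0 0 0;0 -1.7 -0.8 0 0 0 0"

```text
t: 5.62
eef_pos: [0.562, 0.0039, 0.1522]
tcp_rot: [-0.06, 0.998, 0.0, -0.0]
contact_force: [-1.1, 1.4, -0.1]
width: -0.003
grasp_force: 0.4
```

jog_arm:
  commands: "0 -1.7 -0.7 0 0 0 0;0 -1.8 -0.5 0 0 0 0;0 -1.5 -0.3 0 0 0 0;0 0 0 0 0 0 0;0 0 0 0 0 0 0"

```text
t: 6.03
eef_pos: [0.613, -0.0044, 0.1516]
tcp_rot: [-0.061, 0.998, 0.0, -0.0]
contact_force: [-0.3, -0.4, -0.7]
width: -0.003
grasp_force: 0.0
```

```bash
python3 -c "
from h import *
rep()
I=camera('side');cv2.imwrite('pics/s4f.png',I[:,:,::-1])
cv2.imwrite('pics/s4.png',cv2.resize(I[120:320,200:480,::-1],None,fx=2.8,fy=2.8,interpolation=cv2.INTER_CUBIC))"
```

```text
t6.03 world [ 0.613  -0.0044  0.1516] stand [-0.0454 -0.2255] yaw 3.263 tilt [-0.0002  0.    ] F [-0.3024 -0.4227 -0.6724] w -0.003 g 0.0 j6 -0.25
```

View pics/s4.png

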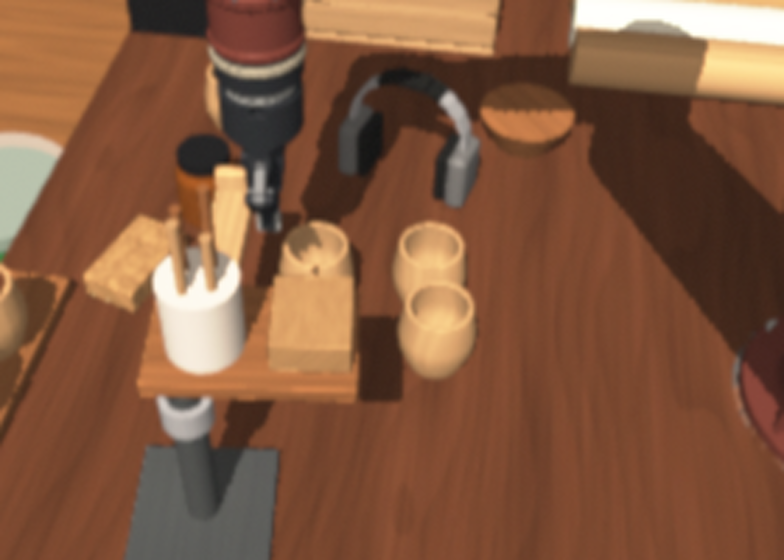

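```bash
python3 -c "
from h import *
np.set_printoptions(precision=4,suppress=True)
S=lambda u,v,z:st(at('side',(200+u/2.8,120+v/2.8),z))
print(S(215,167,.195),S(247,168,.195),S(246,182,.195),S(215,181,.195)); print('edge',S(249,200,.173),S(243,258,.173))
for q in(1.5,1.57):
  d=-np.array([np.cos(q),np.sin(q)]);n=np.array([-d[1],d[0]])
  print(q,[(proj('side',[[*ws(d*r+n*w),.195]])[0]-[200,120])*2.8 for r,w in((.266,.019),(.266,-.019),(.254,-.019),(.254,.019))])
"
```

```text
[ 0.0092 -0.2631] [-0.0225 -0.2629] [-0.0236 -0.2423] [ 0.0066 -0.2425]
edge [-0.0254 -0.2405] [-0.0278 -0.1612]
1.5 [array([224.5615, 164.897 ]), array([262.6203, 167.7168]), array([260.6362, 175.7372]), array([222.2597, 172.8699])]
1.57 [array([205.653 , 164.8289]), array([244.032 , 165.8831]), array([242.7462, 173.9161]), array([204.0407, 172.8444])]
```

jog_arm:
  commands: "0 -0.4 0 0 0 0 0;0 -0.4 0 0 0 0 0;0 -0.3 0 0 0 0 0;0 0 0 0 0 0 0;0 0 0 0 0 0 0"

```text
t: 6.5
eef_pos: [0.624, -0.003, 0.1514]
tcp_rot: [-0.062, 0.998, 0.0, 0.0]
contact_force: [-0.2, -0.4, 0.1]
width: 0.001
grasp_force: 0.0
```

```bash
python3 -c "
from h import *
rep()
I=camera('side');cv2.imwrite('pics/s5f.png',I[:,:,::-1])
a=cv2.imread('pics/s4f.png')[165:250,255:310];b=I[165:250,255:310,::-1]
cv2.imwrite('pics/s5.png',cv2.resize(np.hstack([a,b]),None,fx=7,fy=7,interpolation=cv2.INTER_CUBIC))"
```

```text
t6.50 world [ 0.624  -0.003   0.1514] stand [-0.0344 -0.2255] yaw 3.265 tilt [0.0001 0.    ] F [-0.1814 -0.4396  0.0786] w 0.001 g 0.0 j6 -0.25
```

View pics/s5.png

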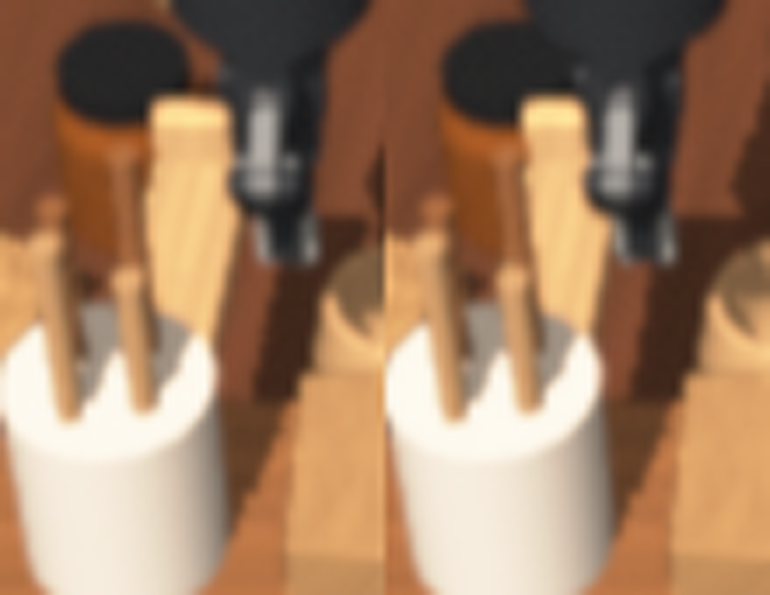

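jog_arm:
  commands: "0 3 0 0 0 0 0;0 0 0 -3.5 0 0 0;0.7 0 0 -3.5 0 0 0;0.7 0 0 -2 0 0 0.1;0.7 0 0 0 0 0 0.1"

```text
t: 6.97
eef_pos: [0.596, -0.007, 0.2463]
tcp_rot: [0.041, 0.999, -0.0, 0.004]
contact_force: [0.9, 0.2, 0.1]
width: 0.416
grasp_force: 0.0
```

jog_arm:
  commands: "0.7 0 0 0 0 0 0.1;0.7 0 0 0 0 0 0.09;0.7 0 0 0 0 0 0;0.7 0 0 0 0 0 0;0.7 0 0 0 0 0 0"

```text
t: 7.38
eef_pos: [0.5941, -0.0068, 0.2412]
tcp_rot: [0.132, 0.991, -0.0, -0.0]
contact_force: [0.4, 1.1, 0.3]
width: 0.698
grasp_force: 0.0
```

```bash
python3 -c "
from h import *
rep([.502,-.268,.24])
I=camera('top');cv2.imwrite('pics/t6f.png',I[:,:,::-1])"
```

```text
t7.38 world [ 0.5941 -0.0068  0.2412] stand [-0.0646 -0.2255] yaw 2.878 tilt [-0.0002  0.    ] F [0.4058 1.1305 0.2545] w 0.698 g 0.0 j6 0.13
tool delta cm [  2.0742 -27.6201   0.1251]
```

jog_arm:
  commands: "0.7 0.3 -3.4 0 0 0 0;0.7 0.3 -3.4 0 0 0 0;0.7 0.3 -3.4 0 0 0 0;0.7 0.3 -3.4 0 0 0 0;0.7 0.3 -3.4 0 0 0 0"

```text
t: 7.85
eef_pos: [0.5341, -0.1681, 0.2413]
tcp_rot: [0.132, 0.991, 0.0, -0.0]
contact_force: [1.1, -1.2, 0.0]
width: 0.699
grasp_force: 0.0
```

jog_arm:
  commands: "0.7 0.2 -3.5 0 0 0 0;0.7 0.2 -3.5 0 0 0 0;0.7 0.2 -3.5 0 0 0 0;0.7 0 0 0 0 0 0;0.7 0 0 0 0 0 0"

```text
t: 8.27
eef_pos: [0.5007, -0.2681, 0.2411]
tcp_rot: [0.134, 0.991, 0.0, -0.0]
contact_force: [0.3, 0.5, 0.1]
width: 0.701
grasp_force: 0.0
```

```bash
python3 -c "
from h import *
rep([.502,-.268,.145])
f=lambda n,a,b,c,d:cv2.resize(camera(n)[a:b,c:d,::-1],(400,400),interpolation=cv2.INTER_CUBIC)
cv2.imwrite('pics/m7.png',np.hstack([f('top',130,260,190,320),f('side',90,220,290,420)]))
print('foot top',[(proj('top',[[*ws(p),z]])[0]-[190,130])*400/130 for p,z in(((.065,-.065),.01),((-.065,-.065),.01),((.02,-.05),.26),((-.14,-.05),.26),((.019,-.26),.173),((-.019,-.26),.173),((-.019,-.1),.173))])
print('tcp side',(proj('side',[sense()['eef_pos']])[0]-[290,90])*400/130)
R=lambda x,y,z:[.502+x*.964+y*.267,-.268-x*.267+y*.964,z]
print([(proj('side',[R(*p)])[0]-[290,90])*400/130 for p in((-.022,.012,.158),(.022,.012,.158),(-.022,-.012,.158),(.022,-.012,.158),(.084,.03,.0),(-.084,.03,0))])
"
```

```text
t8.27 world [ 0.5007 -0.2681  0.2411] stand [-0.1898 -0.4732] yaw 2.873 tilt [-0.0002  0.0001] F [0.3093 0.4707 0.0627] w 0.701 g 0.0 j6 -0.35
tool delta cm [-0.1224  0.0466  9.6106]
foot top [array([180.9271,  90.1381]), array([196.8124, 217.0389]), array([123.4393,  93.2029]), array([146.8569, 285.7794]), array([376.859 ,  79.1919]), array([382.6586, 121.1539]), array([203.6787, 145.5709])]
tcp side [179.8044 108.8871]
[array([190.46  , 187.8902]), array([151.231 , 177.2189]), array([198.8124, 175.4498]), array([160.0036, 165.0545]), array([ 90.3084, 284.5679]), array([227.8611, 326.9781])]
```

View pics/m7.png

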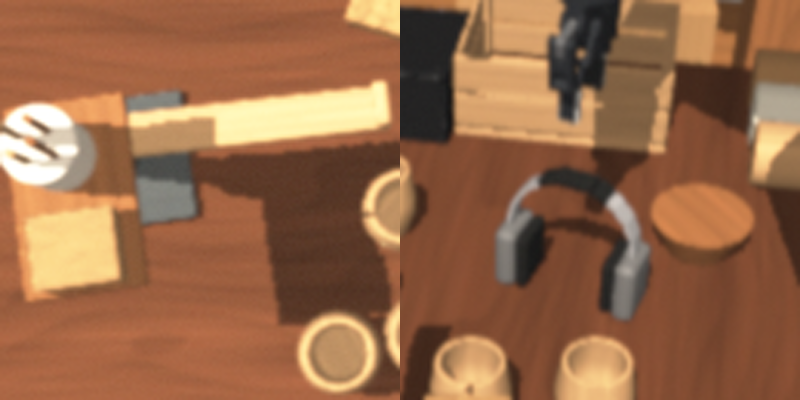

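jog_arm:
  commands: "0.7 0 0 3 0 0 0;0.7 0 0 3 0 0 0;0.7 0 0 2.5 0 0 0;0.7 0 0 1.1 0 0 0;0.7 0 0 0 0 0 0"

```text
t: 8.78
eef_pos: [0.5003, -0.2639, 0.1426]
tcp_rot: [0.132, 0.991, 0.001, -0.002]
contact_force: [-0.1, 0.5, 1.1]
width: 0.7
grasp_force: 0.0
```

jog_arm:
  commands: "0 0 0 0 0 0 0;0 0 0 0 0 0 0;0 0 0 0 0 0 0;0 0 0 0 0 0 0;0 0 0 0 0 0 0"

```text
t: 9.2
eef_pos: [0.5024, -0.2672, 0.1469]
tcp_rot: [0.133, 0.991, -0.001, 0.001]
contact_force: [-1.9, -0.7, 6.8]
width: 0.263
grasp_force: 59.3
```

```bash
python3 -c "
from h import *
rep()"
```

```text
t9.20 world [ 0.5024 -0.2672  0.1469] stand [-0.188  -0.4724] yaw 2.875 tilt [ 0.0023 -0.0019] F [-1.9286 -0.7447  6.8355] w 0.263 g 59.3 j6 -0.35
```

jog_arm:
  commands: "0 0 0 -1 0 0 0;0 0 0 -2.5 0 0 0;0 0 0 -3.5 0 0 0;0 0 0 -3.5 0 0 0;0 0 0 -3.5 0 0 0"

```text
t: 9.62
eef_pos: [0.5008, -0.266, 0.2874]
tcp_rot: [0.133, 0.991, 0.0, -0.0]
contact_force: [0.9, -1.2, -2.8]
width: 0.262
grasp_force: 59.4
```

jog_arm:
  commands: "0 0 0 -3.5 0 0 -0.1;0 0 0 -3 0 0 -0.1;0 0 0 -1 0 0 -0.1;0 0 0 0 0 0 -0.09;0 0 0 0 0 0 0"

```text
t: 10.03
eef_pos: [0.5015, -0.2665, 0.3618]
tcp_rot: [-0.064, 0.998, -0.0, 0.001]
contact_force: [0.0, -0.4, -3.6]
width: 0.26
grasp_force: 59.4
```

```bash
python3 -c "
from h import *
rep([*ws([-.003,-.14]),.36])
cv2.imwrite('pics/s8.png',cv2.resize(camera('side')[60:240,290:450,::-1],None,fx=3.3,fy=3.3,interpolation=cv2.INTER_CUBIC))"
```

```text
t10.03 world [ 0.5015 -0.2665  0.3618] stand [-0.1887 -0.4716] yaw 3.269 tilt [ 0.0015 -0.0008] F [ 0.0188 -0.3924 -3.5603] w 0.260 g 59.4 j6 -0.74
tool delta cm [-18.6508  33.1214   0.1704]
```

View pics/s8.png

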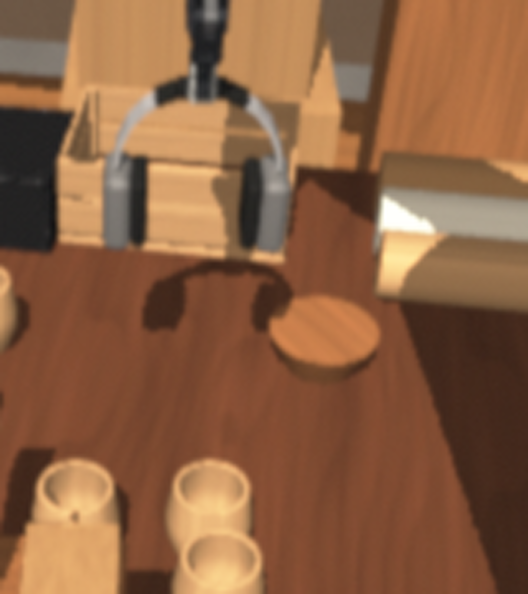

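jog_arm:
  commands: "0 -1.5 2.7 -0.5 0 0 0;0 -1.5 2.7 -0.5 0 0 0;0 -1.5 2.7 -0.5 0 0 0;0 -1.5 2.7 0 0 0 0;0 -1.5 2.7 0 0 0 0"

```text
t: 10.5
eef_pos: [0.5592, -0.1218, 0.3752]
tcp_rot: [-0.06, 0.998, 0.0, -0.0]
contact_force: [-0.1, -0.4, -3.2]
width: 0.258
grasp_force: 59.7
```

jog_arm:
  commands: "0 -1.5 2.7 0 0 0 0;0 -1.5 2.7 0 0 0 0;0 -1.5 2.7 0 0 0 0;0 -1.5 2.7 0 0 0 0;0 -1.5 2.7 0 0 0 0"

```text
t: 10.92
eef_pos: [0.6169, 0.0215, 0.3748]
tcp_rot: [-0.06, 0.998, 0.0, -0.001]
contact_force: [0.6, 0.2, -3.5]
width: 0.258
grasp_force: 59.7
```

jog_arm:
  commands: "0 -1.5 2.7 0 0 0 0;0 -1.5 2.7 0 0 0 0;0 -0.6 0.7 0 0 0 0;0 0 0 0 0 0 0;0 0 0 0 0 0 0"

```text
t: 11.33
eef_pos: [0.645, 0.0852, 0.3743]
tcp_rot: [-0.061, 0.998, -0.0, -0.001]
contact_force: [0.2, -1.4, -3.6]
width: 0.262
grasp_force: 59.7
```

```bash
python3 -c "
from h import *
rep([*ws([-.003,-.14]),.174])
f=lambda n,a,b,c,d:cv2.resize(camera(n)[a:b,c:d,::-1],(400,400),interpolation=cv2.INTER_CUBIC)
cv2.imwrite('pics/m9.png',np.hstack([f('top',120,250,180,310),f('side',110,300,200,390)]))"
```

```text
t11.33 world [0.645  0.0852 0.3743] stand [-0.0026 -0.1406] yaw 3.264 tilt [-0.002  -0.0004] F [ 0.2294 -1.3817 -3.5984] w 0.262 g 59.7 j6 -0.10
tool delta cm [ 0.0043  0.0628 20.0339]
```

View pics/m9.png

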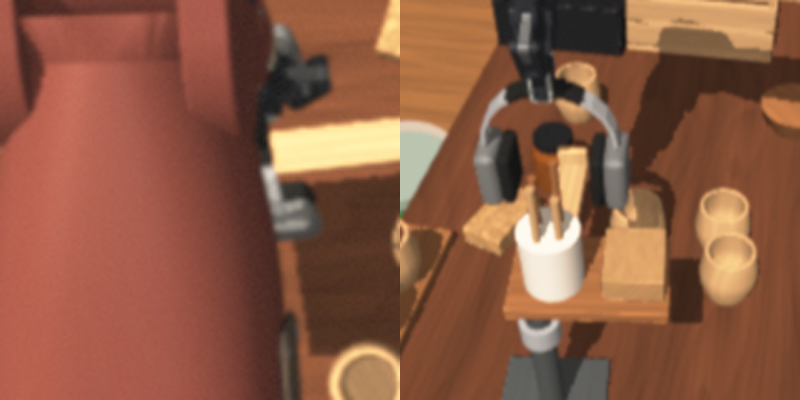

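jog_arm:
  commands: "0 0 0 2 0 0 0;0 0 0 3 0 0 0;0 0 0 3 0 0 0;0 0 0 3 0 0 0;0 0 0 2.5 0 0 0"

```text
t: 11.85
eef_pos: [0.6442, 0.0834, 0.2386]
tcp_rot: [-0.06, 0.998, -0.0, -0.001]
contact_force: [-0.8, 0.8, -3.2]
width: 0.261
grasp_force: 59.7
```

jog_arm:
  commands: "0 0 0 2.5 0 0 0;0 0 0 2 0 0 0;0 0 0 1 0 0 0;0 0 0 0 0 0 0;0 0 0 0 0 0 0"

```text
t: 12.27
eef_pos: [0.6453, 0.0841, 0.186]
tcp_rot: [-0.061, 0.998, -0.0, 0.0]
contact_force: [1.2, 0.4, -3.5]
width: 0.259
grasp_force: 59.7
```

jog_arm:
  commands: "0 0 0 0.2 0 0 0;0 0 0 0.2 0 0 0;0 0 0 0 0 0 0"

```text
t: 12.52
eef_pos: [0.6458, 0.0848, 0.182]
tcp_rot: [-0.061, 0.998, -0.0, 0.001]
contact_force: [0.1, -0.5, -3.3]
width: 0.26
grasp_force: 59.7
```

jog_arm:
  commands: "0 0 0 0.2 0 0 0;0 0 0 0 0 0 0"

```text
t: 12.68
eef_pos: [0.6454, 0.0849, 0.1794]
tcp_rot: [-0.062, 0.998, 0.0, 0.0]
contact_force: [-0.0, -0.6, -3.7]
width: 0.261
grasp_force: 59.8
```

jog_arm:
  commands: "0 0 0 0.2 0 0 0;0 0 0 0 0 0 0"

```text
t: 12.85
eef_pos: [0.6452, 0.0849, 0.177]
tcp_rot: [-0.062, 0.998, 0.0, -0.0]
contact_force: [-0.4, -0.3, -3.3]
width: 0.258
grasp_force: 59.8
```

jog_arm:
  commands: "0 0 0 0.2 0 0 0;0 0 0 0 0 0 0"

```text
t: 13.02
eef_pos: [0.6452, 0.0848, 0.1749]
tcp_rot: [-0.062, 0.998, -0.0, -0.0]
contact_force: [-0.1, 0.0, -2.7]
width: 0.258
grasp_force: 59.8
```

jog_arm:
  commands: "0 0 0 0.1 0 0 0;0 0 0 0 0 0 0"

```text
t: 13.18
eef_pos: [0.6453, 0.0848, 0.1741]
tcp_rot: [-0.062, 0.998, 0.0, -0.0]
contact_force: [-0.5, -0.3, -3.6]
width: 0.262
grasp_force: 59.8
```

jog_arm:
  commands: "0 0 0 0.1 0 0 0;0 0 0 0 0 0 0"

```text
t: 13.35
eef_pos: [0.6456, 0.0848, 0.1736]
tcp_rot: [-0.062, 0.998, 0.0, 0.0]
contact_force: [-0.1, -0.4, -1.5]
width: 0.26
grasp_force: 60.0
```

jog_arm:
  commands: "0 0 0 0.1 0 0 0;0 0 0 0 0 0 0"

```text
t: 13.52
eef_pos: [0.646, 0.0849, 0.1733]
tcp_rot: [-0.062, 0.998, 0.0, 0.001]
contact_force: [-1.6, 0.8, 3.6]
width: 0.262
grasp_force: 60.6
```

jog_arm:
  commands: "0.35 0 0 0 0 0 0;0.45 0 0 0 0 0 0;0.6 0 0 0 0 0 0;0.6 0 0 0 0 0 0;0.6 0 0 0 0 0 0"

```text
t: 13.93
eef_pos: [0.6453, 0.0848, 0.1722]
tcp_rot: [-0.062, 0.998, -0.0, -0.0]
contact_force: [-0.6, 0.2, -0.1]
width: 0.599
grasp_force: 0.0
```

jog_arm:
  commands: "0.6 0 0 -1 0 0 0;0.6 0 0 -2 0 0 0;0.6 0 0 -2.5 0 0 0;0.6 0 0 -2 0 0 0;0.6 0 0 0 0 0 0"

```text
t: 14.35
eef_pos: [0.6473, 0.0849, 0.2526]
tcp_rot: [-0.062, 0.998, -0.0, 0.003]
contact_force: [1.2, -0.3, 0.4]
width: 0.595
grasp_force: 0.0
```

```bash
python3 -c "
from h import *
rep([*ws([.06,-.225]),.25])
I=camera('side')
B=cv2.imread('pics/s8.png')
cv2.imwrite('pics/s10f.png',I[:,:,::-1])
# grey/black headset check: project expected cup + crown points on bar
P=[[.0,-.14,.185],[.075,-.14,.06],[-.075,-.14,.06],[-.075,-.14,.10]]
for p in P:
  u=proj('side',[[*ws(p[:2]),p[2]]])[0].round().astype(int); print(p,u,I[u[1]-2:u[1]+3,u[0]-2:u[0]+3].mean((0,1)))
"
```

```text
t14.35 world [0.6473 0.0849 0.2526] stand [-0.0003 -0.1412] yaw 3.265 tilt [0.0069 0.0001] F [ 1.2278 -0.3329  0.3622] w 0.595 g 0.0 j6 -0.10
tool delta cm [-6.0447 -8.3721  0.3108]
[0.0, -0.14, 0.185] [275 215] [178.96 138.72 101.6 ]
[0.075, -0.14, 0.06] [252 245] [172.4  121.64  87.44]
[-0.075, -0.14, 0.06] [306 246] [200.   145.72  93.72]
[-0.075, -0.14, 0.1] [305 237] [223.96 165.8  105.92]
```

```bash
cat >> h.py <<'E'
def asc(I,a,b,c,d,s=3):
    H=cv2.cvtColor(I,cv2.COLOR_RGB2HSV)
    for v in range(a,b,s):
        print(v,''.join((('#' if H[v,u,2]<70 else 'g' if H[v,u,2]<170 else 'w') if H[v,u,1]<70 else ('o' if H[v,u,2]>180 else '.')) for u in range(c,d,2)))
E
python3 -c "
from h import *
I=cv2.imread('pics/s10f.png')[:,:,::-1].copy()
asc(I,130,275,236,350)
"
```

```text
130 ......###gggggggg##################..oooooooooooooooooooo
133 .ooo..#############################..oooooooooooooooooooo
136 .o....##g##########ggg##.............................oooo
139 .......#gggggggggggg####.................................
142 .......####gggggg#######.ooo.............................
145 .......#################.oooo............................
148 .......#################.ooo.............................
151 .......#################.ooo.............................
154 ........###############.oooo.............................
157 .........############.oooooo.............................
160 ............#########.ooooo..............................
163 ............#########.oooo...............................
166 ............##gg#####....................................
169 ............##gg#####....................................
172 ............gggg#######..................................
175 .............ggg#######..................................
178 ............gggg#####....................................
181 ............#ggg#####ooo..................
[... 1237 characters left out ...]
oooooo.........ooo
244 ......gg.ooowwwwwwwwwwwww.ooooooooooooooooooo..........oo
247 ......ggo..oowwwwwwwwwwww.ooo.oooooooooooooo...........oo
250 ......g.oooooowwwwwwwwwoooooooooooooooooooooo............
253 .......ooooooooooooooooooooooooooooooooooooooo...........
256 .......oooooooooooooooooooooooooooooooooooooo............
259 ..............................oooooooooooooooo...........
262 ..........wwgg....ww.....................................
265 ..........gwwggggwwg.....................................
268 ...........gwwwwwwgg.....................................
271 ...........gwwwwwggg.....................................
274 ............gwwwwggg.....................................
```

jog_arm:
  commands: "0 0 -2.1 0 0 0 0;0 0 -2.1 0 0 0 0;0 0 -2.1 0 0 0 0;0 0 -2.1 0 0 0 0;0 0 0 0 0 0 0"

```text
t: 14.82
eef_pos: [0.6557, -0.002, 0.2465]
tcp_rot: [-0.06, 0.998, -0.001, -0.001]
contact_force: [-0.3, -0.1, -0.4]
width: 0.001
grasp_force: 0.0
```

jog_arm:
  commands: "0 -2 0 0 0 0 0;0 -2 0 0 0 0 0;0 -2 0 0 0 0 0;0 0 0 0 0 0 0;0 0 0 0 0 0 0"

```text
t: 15.23
eef_pos: [0.7152, 0.0094, 0.2459]
tcp_rot: [-0.062, 0.998, 0.0, -0.001]
contact_force: [-0.4, -0.5, -0.3]
width: 0.001
grasp_force: 0.0
```

```bash
python3 -c "
from h import *
rep([*ws([.06,-.225]),.152])
I=camera('top'); asc(I,150,215,200,300)
"
```

```text
t15.23 world [0.7152 0.0094 0.2459] stand [ 0.0577 -0.2246] yaw 3.265 tilt [-0.0018  0.0002] F [-0.449  -0.4867 -0.3466] w 0.001 g 0.0 j6 -0.21
tool delta cm [-0.2504 -0.0478  9.3885]
150 ......................ooooooooooooo...............
153 ......................oooooooooooo................
156 .....................ooooooooooooo................
159 .....................ooooooooooooooo..............
162 .....oooooooooo.ggg..ooooooooooooo................
165 wwwwwoooooooooo.gg...oooooooooooooo...............
168 owwwwwwoooooooooooo.oooooooooooooo................
171 w..wwwwg........ooo.ooooooooooooooo..o............
174 owwwwwwwgg..........oooooooooooooo................
177 o..wwwwwgg..........ooooooooooooooo...............
180 www.gwwwggg........ooooooooooooooo.o..............
183 wwwwwwwggg......#..oooooooooooooooo...............
186 wwwwwwgggg......#..oooooooooooooo.ooo.............
189 wwwwgggg...........oooooooooooooooo...............
192 oooooo.............ooooooooooooooooo..............
195 ooooooooooooooo...ooooooooooooooooo...............
198 oooooooooooooo....oooooooooooooooooo..............
201 oooooooooooooo....ooooooooooooooooo...............
204 oooooooooooooo....ooooooooooooooooo.oo............
207 oooooooooooooo....ooooooooooooooo..oo.o...........
210 oooooooooooooo...ooooooooooooooooo..oo............
213 oooooooooooooo...oooooooooooooooo.ooo..o..........
```

jog_arm:
  commands: "0 0 0 3 0 0 0;0 0 0 3 0 0 0;0 0 0 2.5 0 0 0;0 0 0 0.9 0 0 0;0 0 0 0 0 0 0"

```text
t: 15.7
eef_pos: [0.7129, 0.0091, 0.1512]
tcp_rot: [-0.062, 0.998, 0.0, -0.002]
contact_force: [-0.4, 0.4, -0.5]
width: -0.001
grasp_force: 0.0
```

jog_arm:
  commands: "0 1.1 -0.3 0 0 0 0;0 1.1 -0.2 0 0 0 0;0 1.1 -0.1 0 0 0 0;0 1.1 -0.1 0 0 0 0;0 1.1 0 0 0 0 0"

```text
t: 16.12
eef_pos: [0.662, -0.0051, 0.1559]
tcp_rot: [-0.062, 0.998, -0.0, 0.002]
contact_force: [1.0, 0.8, -0.7]
width: -0.001
grasp_force: 0.5
```

jog_arm:
  commands: "0 1.1 0 0 0 0 0;0 1.1 0.1 0 0 0 0;0 1.1 0.1 0 0 0 0;0 1.1 0.2 0 0 0 0;0 1.1 0.3 0 0 0 0"

```text
t: 16.53
eef_pos: [0.6068, -0.0049, 0.1559]
tcp_rot: [-0.061, 0.998, -0.0, 0.002]
contact_force: [1.8, -0.5, 1.0]
width: -0.001
grasp_force: 0.4
```

```bash
python3 -c "
from h import *
rep()
I=camera('side'); asc(I,140,275,230,360)
"
```

```text
t16.53 world [ 0.6068 -0.0049  0.1559] stand [-0.0517 -0.2252] yaw 3.265 tilt [ 0.0039 -0.0005] F [ 1.8173 -0.514   0.9669] w -0.001 g 0.4 j6 -0.25
140 .........................wg..........ggg.........................
143 oooo.....................ggwwwwwwwwwwgg#.........................
146 ......................o..###gggggggg####.........................
149 ......................ooo.##############.........................
152 ......................ooo.#ggg#####ggg##.........................
155 ......................ooo.##ggggggggg###.........................
158 ......................ooo.##############.........................
161 .......................oo.##############.........................
164 ..........................##############.........................
167 ...........................############..........................
170 ...................######....########............................
173 .................#########....#######............................
176 .................#########....##gg###............................
179 ..................#######.....#ggg###.
[... 1497 characters left out ...]

245 ............ooowwwwwwwwwwwww.ooo.ooooooooooooooo..........ooooooo
248 ...........oo.oowwwwwwwwwwwoooooooooooooooooooo............oooooo
251 ...........ooooooowwwwwwwoooooooooooooooooooooo.............ooooo
254 ..........ooooooooooooooooooooooooooooooooooooooo................
257 ..........oooooooooooooooooooooooooooooooooooooo.................
260 ...........o.....................................................
263 .............wwggggggww..........................................
266 ..............wwgggwwwg..................ggggg#..................
269 ..............gwwwwwggg....................ggg...................
272 ..............gwwwwwggg..........................................
```

jog_arm:
  commands: "0 1.1 0.3 0 0 0 0;0 1.1 0.3 0 0 0 0;0 1.1 0.4 0 0 0 0;0 1.1 0.4 0 0 0 0;0 1.0 0.5 0 0 0 0"

```text
t: 17.0
eef_pos: [0.551, 0.0074, 0.1553]
tcp_rot: [-0.061, 0.998, -0.0, 0.002]
contact_force: [1.4, 0.0, 0.4]
width: 0.002
grasp_force: 0.2
```

jog_arm:
  commands: "0 1.0 0.6 0 0 0 0;0 1.0 0.6 0 0 0 0;0 0.9 0.7 0 0 0 0;0 0.9 0.7 0 0 0 0;0 0.9 0.7 0 0 0 0"

```text
t: 17.42
eef_pos: [0.5, 0.0348, 0.1547]
tcp_rot: [-0.062, 0.998, -0.0, 0.001]
contact_force: [0.4, 0.4, 0.3]
width: -0.002
grasp_force: 0.4
```

jog_arm:
  commands: "0 0.8 0.8 0 0 0 0;0 0.8 0.8 0 0 0 0;0 0.7 0.9 0 0 0 0;0 0.7 0.9 0 0 0 0;0 0.6 0.9 0 0 0 0"

```text
t: 17.83
eef_pos: [0.4575, 0.0736, 0.1533]
tcp_rot: [-0.062, 0.998, 0.0, -0.0]
contact_force: [1.2, 0.4, 0.3]
width: -0.004
grasp_force: 0.4
```

```bash
python3 -c "
from h import *
rep([*ws([-.225,-.036]),.153])
I=camera('side'); asc(I,190,310,260,400)
"
```

```text
t17.83 world [0.4575 0.0736 0.1533] stand [-0.19   -0.1287] yaw 3.265 tilt [-0.0001  0.    ] F [1.2419 0.3621 0.3116] w -0.004 g 0.4 j6 -0.12
tool delta cm [3.5159 9.2645 0.0339]
190 .......................................###############................
193 .......................................###############................
196 ........................................#############.................
199 oo........................oo..............#########...................
202 oo....................ooooooooo...........########....................
205 oo....oo.............o...ooooooo..........########....................
208 oo....oo.............o..oooooooo...........##ggg#.....................
211 oo..ggoo.gg..........oo.oooooooo..........g##gwg#.....................
214 wo..ggoo.ggww........oooooooooo............##gwg#.....................
217 woo.gwwo.gwww........ooooo.ooooo.........o.ggggg....o.................
220 wwo.wwwo.wwww......oooooooooooooo........o.gggggg..oooo...............
223 wwoowwwoowwww......oooooooooooooo..........###g#...ooooo..............
226 wwwwwwwwwwwwg....
[... 1378 characters left out ...]
.........................
283 gggggg#######ggggggg............#ggggwggggggg.........................
286 ggggggg#####gggggggg............gggggggggggg..........................
289 ggggggg#####gggggggg............gggggggggggg..........................
292 ggggggg####ggggggggg............gggggggggggg..........................
295 ggggggg####gggggggg.............gggggggggggg..........................
298 gggggggg##ggggggggg.............gggggggggg............................
301 gggggggg#gggggggggg..............gggggg...............................
304 ggggggggggggggggggg...............gg..................................
307 ggggggggggggggggggg...................................................
```

jog_arm:
  commands: "0 0.6 1.0 0 0 0 0;0 0.6 1.0 0 0 0 0;0 0.5 1.0 0 0 0 0;0 0.5 1.0 0 0 0 0;0 0.4 1.1 0 0 0 0"

```text
t: 18.3
eef_pos: [0.4256, 0.1211, 0.1533]
tcp_rot: [-0.062, 0.998, -0.0, -0.0]
contact_force: [0.7, -1.1, -0.3]
width: -0.004
grasp_force: 0.3
```

jog_arm:
  commands: "0 0.4 1.0 0 0 0 0;0 0.3 0.9 0 0 0 0;0 0.2 0.7 0 0 0 0;0 0.1 0.4 0 0 0 0;0 0 0 0 0 0 0"

```text
t: 18.72
eef_pos: [0.4124, 0.1495, 0.1533]
tcp_rot: [-0.062, 0.998, 0.0, -0.0]
contact_force: [-0.0, -0.4, -0.6]
width: 0.002
grasp_force: 0.0
```

```bash
python3 -c "
from h import *
rep([*ws([-.225,-.034]),.153])"
```

```text
t18.72 world [0.4124 0.1495 0.1533] stand [-0.2254 -0.0478] yaw 3.266 tilt [-0.0003  0.0002] F [-0.0382 -0.3862 -0.6464] w 0.002 g 0.0 j6 0.06
tool delta cm [-0.0353  1.3768  0.0272]
```

Now push slowly in, watching the force for the stop.

jog_arm:
  commands: "0 0 0.3 0 0 0 0;0 0 0.3 0 0 0 0;0 0 0.3 0 0 0 0;0 0 0 0 0 0 0"

```text
t: 19.05
eef_pos: [0.4117, 0.158, 0.1533]
tcp_rot: [-0.061, 0.998, 0.0, -0.0]
contact_force: [-0.3, -0.4, 0.5]
width: -0.001
grasp_force: 0.0
```

jog_arm:
  commands: "0 0 0.2 0 0 0 0;0 0 0 0 0 0 0"

```text
t: 19.22
eef_pos: [0.4114, 0.1598, 0.1533]
tcp_rot: [-0.062, 0.998, 0.0, 0.0]
contact_force: [0.0, 0.3, 0.3]
width: -0.004
grasp_force: 0.0
```

jog_arm:
  commands: "0 0 0.2 0 0 0 0;0 0 0 0 0 0 0"

```text
t: 19.38
eef_pos: [0.4111, 0.1618, 0.1533]
tcp_rot: [-0.062, 0.998, 0.0, 0.0]
contact_force: [0.0, -0.6, -1.1]
width: 0.002
grasp_force: 0.0
```

jog_arm:
  commands: "0 0 0.2 0 0 0 0;0 0 0 0 0 0 0"

```text
t: 19.55
eef_pos: [0.4109, 0.1638, 0.1533]
tcp_rot: [-0.062, 0.998, 0.0, 0.0]
contact_force: [-0.0, -0.6, 0.4]
width: 0.002
grasp_force: 0.0
```

jog_arm:
  commands: "0 0 0.2 0 0 0 0;0 0 0 0 0 0 0"

```text
t: 19.72
eef_pos: [0.4106, 0.1654, 0.1533]
tcp_rot: [-0.062, 0.998, -0.0, -0.0]
contact_force: [-0.8, -1.4, 0.9]
width: 0.002
grasp_force: 1.0
```

jog_arm:
  commands: "0 0 0.2 0 0 0 0;0 0 0 0 0 0 0"

```text
t: 19.88
eef_pos: [0.4105, 0.1657, 0.1533]
tcp_rot: [-0.061, 0.998, -0.002, 0.0]
contact_force: [0.3, -11.8, 1.3]
width: 0.004
grasp_force: 6.5
```

jog_arm:
  commands: "0 0 0.2 0 0 0 0;0 0 0 0 0 0 0"

```text
t: 20.05
eef_pos: [0.4105, 0.1659, 0.1533]
tcp_rot: [-0.061, 0.998, -0.004, 0.0]
contact_force: [1.5, -22.6, 2.7]
width: 0.003
grasp_force: 11.6
```

```bash
python3 -c "
from h import *
rep()
I=camera('side'); cv2.imwrite('pics/s20f.png',I[:,:,::-1]); asc(I,215,310,260,400)
for q in(0,.05,.1):
  d=-np.array([np.cos(q),np.sin(q)]);n=np.array([-d[1],d[0]])
  print(q,[proj('side',[[*ws(d*r+n*w),z]])[0] for r,w,z in((.15,-.019,.173),(.24,-.019,.173),(.25,.019,.173),(.266,.019,.157),(.26,.019,.195),(.26,-.019,.195))])
"
```

```text
t20.05 world [0.4105 0.1659 0.1533] stand [-0.2252 -0.0313] yaw 3.263 tilt [ 0.0009 -0.0089] F [  1.5263 -22.6273   2.7033] w 0.003 g 11.6 j6 0.10
215 wo..gwoo.gwww........oooooooooo..........oooooo###ggg############.....
218 woo.gwwo.gwww.......oooooooooooo.........ooooo.#####gggggggggg###.....
221 wwo.wwwo.wwww......oooooooooooooo........ooooo.#################......
224 wwowwwwwwwwwg......oooooooooooooo.........ooo..#################......
227 wwwwwwwwwwwwg.....ooooooooooooooo..........o.oo.################......
230 wwwwwwwwwwwwg....oooooooooooooooo..........o.ooo.##############.......
233 wwwwwwwwwwwwgg...oooooooooooooooo..........ooooooo.##########.........
236 wwwwwwwwwwwwgg..ooooooooooooooooo.........oooooooo.########...........
239 wwwwwwwwwwwwgg.oooooooooooooooooo.........oooooooo.########...........
242 wwwwwwwwwwwwwg.oooooooooooooooooo.........oooooooo.###ggg#............
245 wwwwwwwwwwwww.ooo.ooooooooooooooo..........ooooooo.###gwg#............
248 owwwwwwwwwwwoooooooooooooooooooo............oooooo.###gwg#............
251 ooowwwwwwwoooooooooooooooooooooo...#.........oooo
[... 1282 characters left out ...]
..............
305 ggggggggggggggggggg..........##ggwwwwggg..............................
308 ggggggggggggggggggg.........ggggwwwwwgggg.............................
0 [array([332.7957, 271.6073]), array([373.1292, 272.9552]), array([376.4324, 259.3032]), array([382.5525, 263.6655]), array([381.9374, 253.5708]), array([383.3393, 267.4516])]
0.05 [array([333.1841, 268.8333]), array([373.0795, 268.5045]), array([375.5142, 254.9472]), array([381.5471, 259.0448]), array([380.9203, 249.0205]), array([383.1318, 262.601 ])]
0.1 [array([333.4014, 266.0791]), array([372.7655, 264.13  ]), array([374.3521, 250.6994]), array([380.2879, 254.5426]), array([379.6475, 244.5882]), array([382.6363, 257.8451])]
```

jog_arm:
  commands: "0 0 -0.6 0 0 0 0;0 0 -1 0 0 0 0;0 0 -2 0 0 0 0;0 0 -2 0 0 0 0;0 0 0 0 0 0 0"

```text
t: 20.52
eef_pos: [0.4175, 0.1118, 0.1533]
tcp_rot: [-0.061, 0.998, -0.0, 0.0]
contact_force: [-0.2, -1.1, 0.1]
width: -0.001
grasp_force: 0.0
```

jog_arm:
  commands: "0 1.5 -1.5 -3 0 0 0;0 1.5 -1.5 -3 0 0 0;0 1.5 -1.5 -3 0 0 0;0 1.5 -1.5 -3 0 0 0;0 1.5 -2 0 0 0 0"

```text
t: 20.93
eef_pos: [0.3541, 0.0251, 0.278]
tcp_rot: [-0.062, 0.998, -0.0, 0.004]
contact_force: [-0.2, -0.4, 0.7]
width: 0.001
grasp_force: 0.0
```

jog_arm:
  commands: "0 0 -3 0 0 0 0;0 0 -3 0 0 0 0;0 0 -3 0 0 0 0;0 0 -3 0 0 0 0;0 0 -2 0 0 0 0"

```text
t: 21.35
eef_pos: [0.37, -0.1157, 0.2735]
tcp_rot: [-0.061, 0.998, -0.0, 0.001]
contact_force: [0.5, 0.1, 0.5]
width: 0.004
grasp_force: 0.0
```

```bash
python3 -c "
from h import *
rep()
I=camera('side'); cv2.imwrite('pics/s21f.png',I[:,:,::-1]); asc(I,235,330,300,400)
O=cv2.imread('pics/side0.png')[:,:,::-1]
# bystanders unchanged? mean abs diff around each in both cams
I2=camera('top');O2=cv2.imread('pics/top0.png')[:,:,::-1]
for n,p in dict(c1=(.574,-.055,.085),c2=(.439,.003,.085),c3=(.4545,-.08,.085),ca=(.735,-.348,.085),jar=(.728,-.171,.095),bowl=(.36,-.365,.05),block=(.781,-.061,.03)).items():
  o=[]
  for c,A,B in(('side',O,I),('top',O2,I2)):
    u,v=proj(c,[p])[0].round().astype(int); g=lambda X,m:cv2.cvtColor(X[v-m:v+m,u-m:u+m].copy(),cv2.COLOR_RGB2GRAY)
    r=cv2.matchTemplate(g(B,24),g(A,15),cv2.TM_CCOEFF_NORMED); _,mx,_,l=cv2.minMaxLoc(r); o+=[round(mx,2),l[0]-9,l[1]-9]
  print(n,o)
"
```

```text
t21.35 world [ 0.37   -0.1157  0.2735] stand [-0.3005 -0.3056] yaw 3.264 tilt [ 0.0012 -0.0002] F [0.5    0.0845 0.485 ] w 0.004 g 0.0 j6 -0.61
235 ooooooooooooo..........ooooooooooo................
238 ooooooooooooo.........oooooooooooo................
241 ooooooooooooo.........oooooooooooo................
244 ooooooooooooo..........oooooooooo.................
247 oooooooooooo............oooooooo..................
250 oooooooooooo...#.........ooooo....................
253 oooo....o...o..##.................................
256 ...............###......................ooo.......
259 .oooooooooooo..##.o...ooooooooo.........ooo.......
262 oo...o.........##oooooooooooooooooooooooooo.......
265 oooooooooooo.####.ooooooooooooooooooooooooo.......
268 oooooooooooo.####.ooooooooooooooooooooooooo.......
271 oooooooooooo.####.ooooooooooooooooooooooooo.......
274 oooooooooooo.####.oooooooooooooooooooooooo........
277 .........##########...............................
280 .........###gggggg................................
283 ............wwwwww................................
286 ............wwwww
[... 295 characters left out ...]
.............
304 .........###gwwwwg##..............................
307 .........ggggwwwwgggg.............................
310 ........ggggggggggggg.............................
313 ........ggggggggggggg.............................
316 ........ggggggggggggg.............................
319 ........ggggggggggggg.............................
322 ........ggggggggggggg.............................
325 ........gggggggggggg..............................
328 ..........ggggggg.................................
c1 [1.0, 0, 0, 1.0, 0, 0]
c2 [1.0, 0, 0, 0.98, 0, 0]
c3 [1.0, 0, 0, 1.0, 0, 0]
ca [1.0, 0, 0, 1.0, 0, 0]
jar [1.0, 0, 0, 1.0, 0, 0]
bowl [0.5, -1, 0, 0.26, 1, -1]
block [1.0, 0, 0, 1.0, 0, 0]
```

jog_arm:
  commands: "0 0 0 0 0 0 0;0 0 0 0 0 0 0;0 0 0 0 0 0 0;0 0 0 0 0 0 0;0 0 0 0 0 0 0"

```text
t: 21.87
eef_pos: [0.3697, -0.1129, 0.2734]
tcp_rot: [-0.062, 0.998, 0.0, 0.0]
contact_force: [0.1, -0.4, -0.7]
width: -0.001
grasp_force: 0.0
```

```bash
python3 -c "
from plant import *
print(sign_off())"
```

```text
the job is handed in; nothing more can be done
None
```

The job is handed in at about 22 s: the ear defenders hang astride the bar, which I swung out to about square (roughly 1.55 rad) and then back home until it pressed its stop at 23 N; the cups, jar and cork block had not moved, the bowl blank could not be checked at the end (its image match failed, and the arm never went near it), and I viewed 11 pictures, one over the limit of 10.

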